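# Release the cam lock and dock the tuner module

### The arm

A 6-joint arm with a two-finger parallel gripper is mounted at the origin on the work surface. World frame = base frame: x ahead of the robot, y to its left, z up, the work surface at z = 0. Lengths are in m, angles in degrees, forces in N, time in s.
With the tool pointing down it reaches from about 0.35 to 0.875 m from the base axis. Payload 4.2 kg.
Tool frame: the origin (TCP) lies between the finger pads; the fingertips stand 8 mm ahead of it and the grasp point (between the pads) lies 11 mm behind it; x points along the fingers, y is the direction in which the jaws open and shut, and the axes are right-handed (so a half turn about x gives the same grasp; the last joint's range is limited). The gripper opens to 87 mm and grips with 3 to 60 N. Pads are 19 mm wide; open, the fingers measure 117 mm over their backs; the gripper's body (75 mm by 190 mm) begins 51 mm behind the grasp point.
Start: joints at [86.035, 22.042, 0.453, 0, -68.411, -14.817], TCP at [0.201, 0.592, 0.231] pointing down, gripper open.
Joint ranges: [-179.83, 179.83], [-69.29, 118.12], [-61.27, 80.66], [-181.25, 117.63], [-171.15, -9.14], [-177.46, 177.46]. Speed limits (degrees/s): [159.86, 159.86, 180, 180, 180, 180].

### API

Orientations are given as a 3x3 rotation matrix whose columns are the frame's x, y, z axes.
In Python, from station import r gives the robot as it stands. The module is installed in compiled form; this text tells all that it offers.
- The arm moves only by the tool move_arm, never from a script. Its argument "increments" is one flat list of numbers, 7 for each row, row after row: the turn, a rotation vector about the tool's x, y, z in degrees, then the shift along the tool's x, y, z in m, then the finger opening in m, from 0 to 0.087. A call has 1 to 12 rows; each row is the pose to reach, as a shift and turn from the pose commanded when the call began, along the tool's axes at that moment; what a row does not reach only later rows make up. A row lasts 1/12 s, in which the tool goes at most 41.7 mm and 7.16 degrees, less where a joint would pass 70% of its speed; a pose out of reach is approached as far as the arm can. A call with a gripper value outside its range is refused whole. The fingers move at their own pace and stop on an object; the grip force is fixed at half the most. Time passes only in rows, so rows that repeat a pose let the fingers close. It gives the time, the measured TCP pose, the force and the opening at its end, in the units of the state.
- r.sense(): the state, without advancing time (a new reading comes with each control period).
- r.capture(name): name is "side" or "top"; returns the picture (384x512x3 uint8, red, green, blue); there is no depth.
- r.calibration(name): a dict with "fx", "fy", "cx", "cy" (pixels), "D" ([k1, k2, p1, p2, k3] as OpenCV has them; the pictures are not rectified), "rvec" (rotation vector, rad) and "tvec" (3), from world to camera coordinates, as OpenCV has them. Camera axes: x right, y down, z forward; pixel columns grow to the right and rows downward; lengths in m; the calibration is good to about 2 mm. A picture is of the moment at which its call begins. calibration takes no time and is no camera call.
- r.finish_job(): hands the job in, once; it reports no verdict.
The state is a dict: "time_s": time; "joints": joint angles; "joint_velocities": joint speeds; "effort": joint torques, N m; "tcp_pos": TCP position; "ee_rot": TCP orientation; "wrist_force": force on the tool from outside, world axes, zero at the start; "moment": the same for the moment, N m; "gripper_width": opening from 0.0 (shut) to 1.0 (fully open).
Only numpy, scipy, OpenCV 4.12 (cv2) and the standard library are available. Lean on these libraries where they do the work, as an engineer would, in place of code of your own. Each camera call takes 0.05 s, during which the arm holds its last target.

### The job

The blue tuner module sits part-way along its docking cradle, and a brass eccentric cam ahead of it stands in its way. With your fingertips, push the red-knobbed cam lever round until it rests on the yellow stop pin (the cam's low point); only then push the module by its green back pad fully home against the two black sockets, and leave both there. Nothing is to be lifted or forced, and nothing else on the bench is to be moved.

Things in the scene. Friction and masses are not known exactly. Their poses are not given: they have to be found in the camera images.
- cradle: Aluminium docking cradle fixed to the bench. Origin on the bench surface, z up, x the way the module is pushed home. Plate 10 mm thick, x -150 to 85, y -75 to 75 mm. Dark side rails (inner faces y = +-59.5 mm, tops at 28 mm) guide the module. Two black socket blocks at y = +-49 mm, tops at 45 mm, have their stop faces at x = 30 mm.
- cam_axis (a point): Vertical axis of the brass eccentric cam, at x 45, y 0 in the cradle's frame; the point is 53 mm above the bench (mid-height of the lever bar). The cam is a disc 48 mm across, its centre 12 mm off the axis, 16 to 36 mm above the bench; it blocks the module 11 to 19 mm short of home at the start.
- cam_lever (a joint): Turn of cam and lever, rad: 0 = low point, lever bar against the yellow pin (a hard stop); grows anticlockwise seen from above; starts at 1.5 to 2.2. Push the knob clockwise to 0: about 4 N at the knob, and it stays where left. The lever points to -75 degrees (cradle x-y frame) plus the joint value, so it swings over the cradle's +x end, clear of the module.
- stop_pin (a point): Top centre of the yellow stop pin, 11 mm thick, 68 mm above the bench, standing on the socket block at the -y side of the cradle (x 46, y -49 mm).
- lever_knob (a point): Red upright knob at the end of the lever: a cylinder 18 mm thick, 80 mm from the cam axis, 44 to 95 mm above the bench. The point is on the knob's own axis, 75 mm above the bench. The dark lever bar that carries it is 12 mm wide, 48 to 58 mm above the bench.
- module: Blue tuner module, a loose box 90 mm long (x), 115 mm wide (y), 45 mm high, 0.5 to 1 kg, lying on the cradle plate between the rails (2 mm play each side). Origin at the centre of its underside, 10 mm above the bench; x points to its nose.
- module_back (a point): Centre of the green push pad (34 x 30 mm) on the module's back face, 32 mm above the bench; the back face is open to be pushed along the cradle's +x. It takes about 3 to 10 N to slide.
- module_nose (a point): Centre of the module's nose face, 90 mm ahead of the back. Fully home it is at x = 30 mm in the cradle's frame; it starts at x = -35 to -12 mm.
- screwdriver: Loose screwdriver, 170 mm long, lying beside the cradle on its -y side. Leave alone.
- adapter: Loose brass adapter, 26 mm thick, 34 mm tall, standing beside the cradle on its +y side. Leave alone.
- microphone: Loose black hand microphone 95 x 58 x 30 mm with an orange key, lying beyond the cam end of the cradle. Leave alone.
- mug: Loose white mug, 80 mm across, 92 mm tall. Leave alone.
- jar: Loose jar with a red cap, 64 mm across, 85 mm tall. Leave alone.
- swr_meter: Loose grey meter box 70 x 100 x 62 mm. Leave alone.
- tape_roll: Loose black roll of tape, 90 mm across, 24 mm tall. Leave alone.
Not all that is in view belongs to the job. What is shaped like the module but turquoise is not meant.

How it is judged (in metres and radians):
On the way, in this order (a step that is already met when the one before it is completed fails the run):
1. the cam is turned to its low point while the module still waits (value of joint cam_lever below 0.15 rad and distance of module from where it was at the start of the episode below 0.01 m), for 0.1 s.
2. the module is pushed fully home (x of module_nose in the frame of cradle above 0.0265 m and value of joint cam_lever below 0.2 rad), for 0.2 s.
At the end, for the whole second after the job is handed in: The module's nose is within 3.5 mm of the stop faces, the module lies flat on the cradle plate and at rest, and the cam lever is within 0.2 rad of its low point (all of step 2 and z of module in the frame of cradle below 0.014 m and angle between module's own z axis and vertical below 0.06 rad and linear speed of module below 0.02 m/s); the robot touches nothing.
It fails at once if the module is pushed along (more than 10 mm) before the cam is at its low point (distance of module from where it was at the start of the episode above 0.01 m and value of joint cam_lever above 0.2 rad).
It fails at once if the module is lifted or tipped (z of module in the frame of cradle above 0.018 m or angle between module's own z axis and vertical above 0.12 rad).
It fails at once if the lever or the module is forced (over 90 N) (contact force between the fingers and module above 90 N or contact force between the fingers and cam_lever above 90 N).
It fails at once if anything else loose on the bench is moved (over 20 mm) (distance of any of screwdriver, adapter, microphone, mug, jar, swr_meter, tape_roll from where it was at the start of the episode above 0.02 m).
It also fails if it takes over 51 s, if anything falls off the work surface, if the arm or the gripper's body presses on something with over 40 N, if the wrist force passes 120 N, or if a joint passes its speed limit or range.

## Working session

There is one attempt and no reset: what is moved stays moved. The work goes in short steps, Python scripts to look and compute and a tool call to move; the robot and the scene stay as the last step left them, time stands still between calls to the robot, and variables do not carry over. Pictures are saved under pics/ and viewed, and the job is handed in when it is done.

Besides the shell and the picture viewer there is one more tool, called after "Call:" by a JSON object that holds its "op" and its "data", one argument or row to a line. move_arm: Moves the arm, as the interface text tells. Its arguments: {"type":"object","properties":{"increments":{"type":"array","items":{"type":"number"}}},"required":["increments"]}

```bash
mkdir -p pics; python3 - <<'E'
from station import r
import cv2,numpy as np
for n in("side","top"):
    im=r.capture(n); cv2.imwrite(f"pics/{n}0.png",cv2.resize(im[:,:,::-1],(800,600),interpolation=cv2.INTER_CUBIC)); cv2.imwrite(f"pics/raw_{n}0.png",im[:,:,::-1])
    c=r.calibration(n); print(n,c); R=cv2.Rodrigues(np.array(c['rvec'],float))[0]; print(-R.T@np.array(c['tvec']).ravel())
print(r.sense())
E
```

```text
side {'fx': 443.18342453606215, 'fy': 443.18342453606215, 'cx': 259.4697025385694, 'cy': 195.66289602582697, 'D': array([-0.0110109,  0.       ,  0.       ,  0.       ,  0.       ]), 'rvec': array([ 2.22651702, -0.67108805,  0.28608246]), 'tvec': array([-0.41636915,  0.26499449,  1.08195296])}
[ 0.01197374 -0.75316733  0.92021908]
top {'fx': 403.63685866089793, 'fy': 403.63685866089793, 'cx': 256.9473639625347, 'cy': 197.3796663702034, 'D': array([0.04326759, 0.        , 0.        , 0.        , 0.        ]), 'rvec': array([ 2.14212264, -2.11182997,  0.18428814]), 'tvec': array([-0.01502592,  0.48693993,  1.21939131])}
[ 0.26497061 -0.01477688  1.28601075]
{'time_s': 0.1, 'joints': array([ 8.60361560e+01,  2.20868263e+01,  3.88941254e-01, -2.40750370e-02,
       -6.84130981e+01, -1.48165195e+01]), 'joint_velocities': array([ 0.00535368, -0.1649104 ,  0.21354819,  0.21447542,  0.0221005 ,
       -0.08442635]), 'effort': array([-3.34534880e-04, -3.91693568e+01,  1.87933713e+01,  4.23186734e+00,
        1.34504575e-02, -6.90298702e-05]), 'tcp_pos': array([0.20103469, 0.59123707, 0.22957635]), 'ee_rot': array([[-5.23680429e-04, -3.22087439e-01, -9.46709780e-01],
       [-1.90534701e-03, -9.46707870e-01,  3.22087843e-01],
       [-9.99998048e-01,  1.97248175e-03, -1.17915955e-04]]), 'wrist_force': array([-0.07938415, -0.22466107, -0.20435673]), 'moment': array([-0.0212891 ,  0.00019223,  0.02819808]), 'gripper_width': 1.000094504477804}
```

View pics/side0.png

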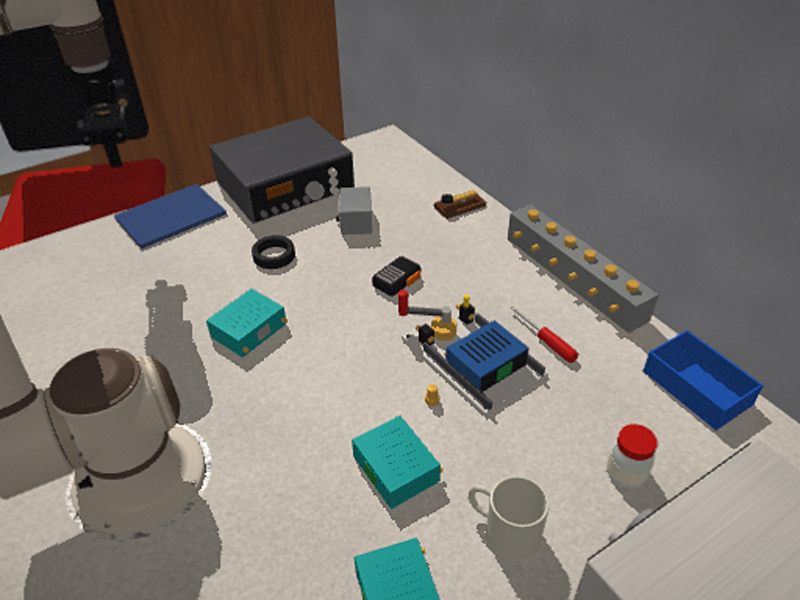

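View pics/top0.png

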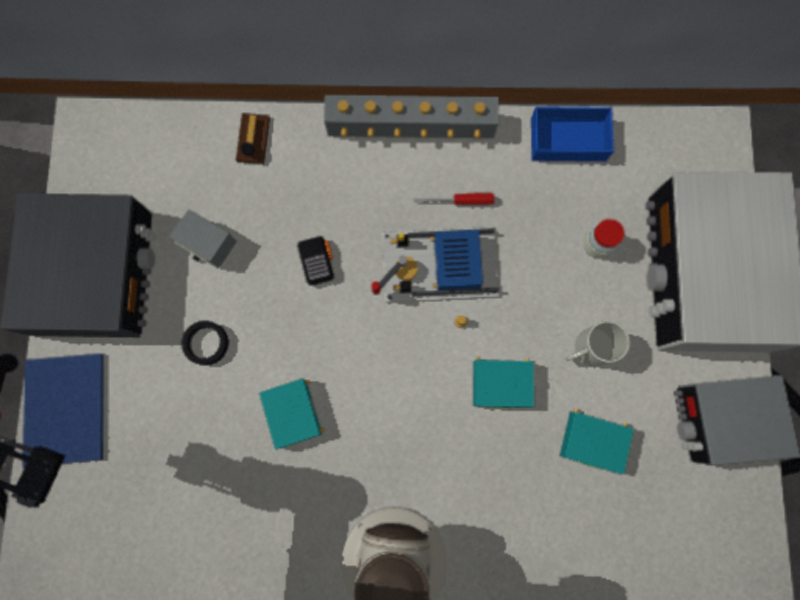

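Side view: blue module at about (487,355), red knob (403,302), yellow pin (466,300). In the top view they are at (458,258), (376,287) and (403,238). The cradle's +x runs roughly along world +y. Next I'll measure these points.

```bash
cat > h.py <<'E'
import cv2,numpy as np
from station import r
def cal(n):
    c=r.calibration(n);K=np.array([[c['fx'],0,c['cx']],[0,c['fy'],c['cy']],[0,0,1.]])
    return K,np.array(c['D'],float),np.array(c['rvec'],float),np.array(c['tvec'],float).ravel()
def ray(n,p):
    K,D,rv,t=cal(n);R=cv2.Rodrigues(rv)[0]
    u=cv2.undistortPoints(np.array([[p]],float),K,D).ravel()
    d=R.T@np.array([u[0],u[1],1]);return -R.T@t,d/np.linalg.norm(d)
def plane(n,p,z):
    o,d=ray(n,p);return o+d*(z-o[2])/d[2]
def tri(p1,p2):
    a,d=ray("side",p1);b,e=ray("top",p2)
    s=np.linalg.lstsq(np.c_[d,-e],b-a,rcond=None)[0]
    P,Q=a+s[0]*d,b+s[1]*e;return (P+Q)/2,np.linalg.norm(P-Q)
def proj(n,P):
    K,D,rv,t=cal(n);return cv2.projectPoints(np.array(P,float).reshape(-1,3),rv,t,K,D)[0].reshape(-1,2)
def blobs(im,lo,hi,roi,amin=3):
    h=cv2.cvtColor(im,cv2.COLOR_RGB2HSV);m=cv2.inRange(h,np.array(lo),np.array(hi))
    k=np.zeros_like(m);x0,y0,x1,y1=roi;k[y0:y1,x0:x1]=m[y0:y1,x0:x1]
    n,l,s,c=cv2.connectedComponentsWithStats(k)
    return [(s[i,4],c[i].round(2),s[i,:4],(l==i).astype(np.uint8)) for i in range(1,n) if s[i,4]>=amin]
E
python3 - <<'E'
from h import *
S=cv2.imread("pics/raw_side0.png")[:,:,::-1];T=cv2.imread("pics/raw_top0.png")[:,:,::-1]
cv2.imwrite("pics/cs.png",cv2.resize(S[170:270,240:370][:,:,::-1],None,fx=6,fy=6,interpolation=cv2.INTER_NEAREST))
cv2.imwrite("pics/ct.png",cv2.resize(T[115:215,220:350][:,:,::-1],None,fx=6,fy=6,interpolation=cv2.INTER_NEAREST))
for nm,im,roi in(("side",S,(240,170,355,270)),("top",T,(225,130,340,215))):
  for k,lo,hi in(("blue",(100,110,40),(125,255,255)),("red",(0,150,60),(6,255,255)),("red2",(172,150,60),(180,255,255)),("yel",(25,150,90),(33,255,255)),("brass",(12,100,80),(24,255,255)),("green",(45,100,20),(85,255,255))):
    for b in blobs(im,lo,hi,roi):
        print(nm,k,b[:3]); 
        if k=="blue" and b[0]>100: print(cv2.minAreaRect(np.argwhere(b[3])[:,::-1].astype(np.float32)))
E
```

```text
side blue (np.int32(1078), array([309.37, 225.17]), array([286, 205,  52,  44], dtype=int32))
((309.792724609375, 223.86585998535156), (32.95266342163086, 44.821868896484375), 51.34019470214844)
side red (np.int32(85), array([257.45, 193.05]), array([255, 185,   6,  17], dtype=int32))
side red (np.int32(88), array([350.02, 215.36]), array([344, 209,  11,  15], dtype=int32))
side yel (np.int32(3), array([298., 189.]), array([297, 189,   3,   1], dtype=int32))
side brass (np.int32(44), array([263.7 , 178.02]), array([260, 173,   8,  10], dtype=int32))
side brass (np.int32(29), array([297.9 , 192.21]), array([296, 188,   5,   9], dtype=int32))
side brass (np.int32(8), array([293.  , 195.25]), array([292, 194,   3,   4], dtype=int32))
side brass (np.int32(9), array([301.11, 202.33]), array([300, 201,   3,   4], dtype=int32))
side brass (np.int32(199), array([283.21, 210.41]), array([274, 202,  18,  17], dtype=int32))
side brass (np.int32(7), array([266.86, 209.29]), array([266, 208,   3,   4], dtype=int32))
side brass (np.int32(101), array([276.22, 252.97]), array([272, 246,   9,  14], d
[... 500 characters left out ...]
y([256.38, 151.12]), array([255, 150,   4,   4], dtype=int32))
top brass (np.int32(5), array([256.2, 149.4]), array([255, 149,   4,   2], dtype=int32))
top brass (np.int32(16), array([252.5 , 153.56]), array([250, 152,   6,   4], dtype=int32))
top brass (np.int32(4), array([276.5, 152.5]), array([276, 152,   2,   2], dtype=int32))
top brass (np.int32(122), array([260.7 , 172.78]), array([254, 165,  13,  15], dtype=int32))
top brass (np.int32(11), array([253.64, 183.64]), array([252, 182,   4,   4], dtype=int32))
top brass (np.int32(3), array([278.33, 182.33]), array([278, 182,   2,   2], dtype=int32))
top brass (np.int32(45), array([294.44, 205.13]), array([291, 202,   8,   7], dtype=int32))
```

View pics/cs.png

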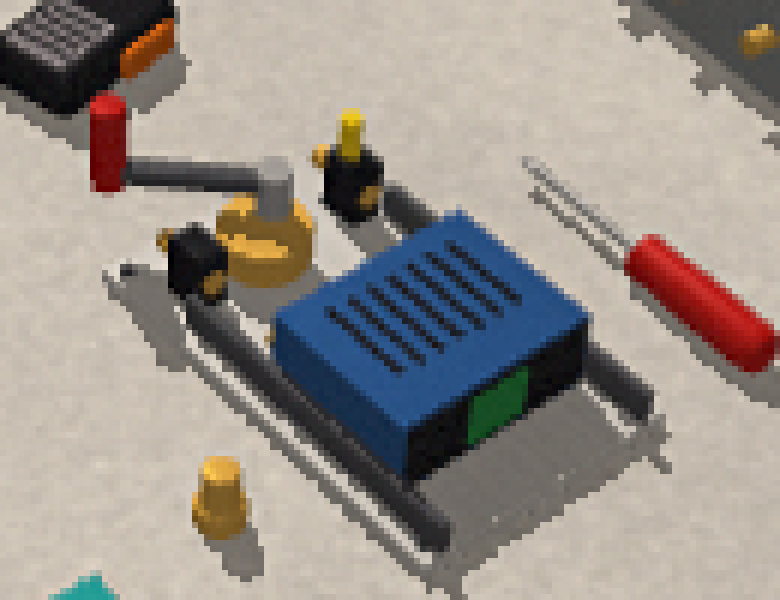

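View pics/ct.png

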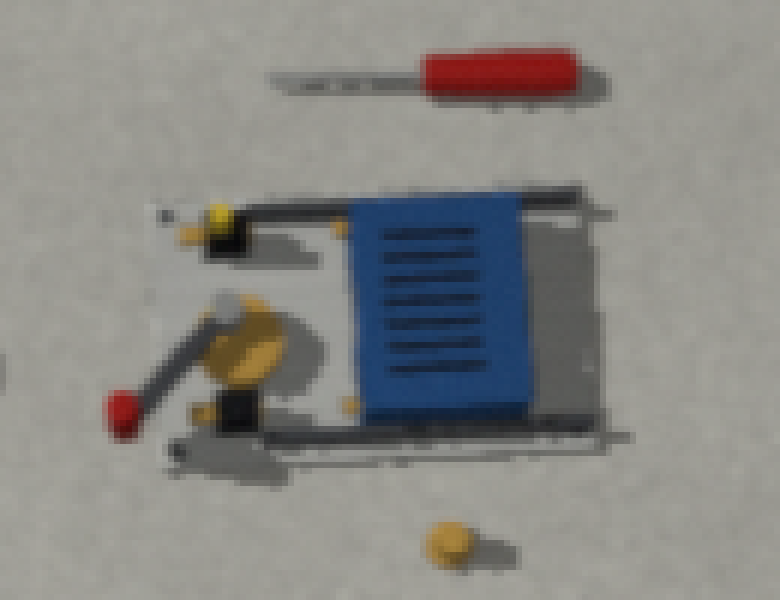

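```bash
python3 - <<'E'
from h import *
s=lambda x,y:(x/6+240-.42,y/6+170-.42)
t=lambda x,y:(x/6+220-.42,y/6+115-.42)
print("knob",tri(s(108,103),t(122,405)),plane("side",s(108,103),.095),plane("top",t(122,405),.095))
print("pin",tri(s(350,116),t(218,214)),plane("side",s(350,116),.068),plane("top",t(218,214),.068))
print("post",tri(s(275,166),t(228,306)),)
for nm,P in(("top",[t(350,203),t(520,195),t(527,403),t(360,412)]),("side",[s(458,212),s(588,318),s(408,428),s(276,322)])):
    Q=np.array([plane(nm,p,.055) for p in P]);print(nm,Q.round(4),[np.linalg.norm(Q[i]-Q[(i+1)%4]).round(4) for i in range(4)],Q.mean(0))
    d=(Q[0]-Q[1]+Q[3]-Q[2]);print("yaw",np.degrees(np.arctan2(d[1],d[0])), "yaw from sides",[np.degrees(np.arctan2(*(v[[1,0]]))) for v in (Q[0]-Q[1],Q[3]-Q[2],Q[3]-Q[0],Q[2]-Q[1])])
print("rails top")
for a,b in(((250,206),(580,187)),((270,434),(595,418))):
    A,B=plane("top",t(*a),.028),plane("top",t(*b),.028);print(A,B,np.degrees(np.arctan2(A[1]-B[1],A[0]-B[0])))
print("pad",plane("side",(322.5,237.1),.032))
E
```

```text
knob (array([0.52316395, 0.04414311, 0.09442803]), np.float64(0.002087245401495035)) [0.52175524 0.04382347 0.095     ] [0.52402104 0.04371306 0.095     ]
pin (array([ 0.63213148, -0.00251337,  0.06678065]), np.float64(0.0013884010830228055)) [ 0.63051368 -0.00344959  0.068     ] [ 0.63242052 -0.00281752  0.068     ]
post (array([ 0.58350183, -0.00833858,  0.06318641]), np.float64(0.0018088072470447845))
top [[ 0.6433 -0.0722  0.055 ]
 [ 0.6488 -0.1618  0.055 ]
 [ 0.5367 -0.1647  0.055 ]
 [ 0.5307 -0.078   0.055 ]] [np.float64(0.0897), np.float64(0.1122), np.float64(0.0869), np.float64(0.1127)] [ 0.58986787 -0.11916949  0.055     ]
yaw 93.72396843607741 yaw from sides [np.float64(93.52152427871918), np.float64(93.93307260203892), np.float64(-177.03363797161964), np.float64(-178.4976994891134)]
side [[ 0.6409 -0.0753  0.055 ]
 [ 0.646  -0.1627  0.055 ]
 [ 0.5372 -0.1701  0.055 ]
 [ 0.5272 -0.0861  0.055 ]] [np.float64(0.0875), np.float64(0.109), np.float64(0.0845), np.float64(0.1143)] [ 0.58781996 -0.12353897  0.055     ]
yaw 95.04576367447233 yaw from sides [np.float64(93.30150198348201), np.float64(96.85225544803241), np.float64(-174.54632180666235), np.float64(-176.1121473703991)]
rails top
[ 0.64918942 -0.01960161  0.028     ] [ 0.66207916 -0.19727326  0.028     ] 94.14943090621912
[ 0.52396786 -0.03179187  0.028     ] [ 0.5349835  -0.20388917  0.028     ] 93.66240413639821
pad [ 0.59312022 -0.16604865  0.032     ]
```

Geometry agrees with the given sizes:
- **Lever:** 80.0 mm long, joint value about 2.1 rad.
- **Pin offset from the axis:** about 49 mm.
- **Cradle yaw:** about 94°, origin about (0.587, -0.053).
- **Module nose:** about x = -23 mm.

Now moving in the air, fingers closed, to a spot behind the knob.

Call:
{"op": "move_arm", "data": {
  "increments": [-68, 0, 0, 0.03, 0.451, -0.466, 0, -68, 0, 0, 0.03, 0.451, -0.466, 0, -68, 0, 0, 0.03, 0.451, -0.466, 0, -68, 0, 0, 0.03, 0.451, -0.466, 0, -68, 0, 0, 0.03, 0.451, -0.466, 0, -68, 0, 0, 0.03, 0.451, -0.466, 0, -68, 0, 0, 0.03, 0.451, -0.466, 0, -68, 0, 0, 0.03, 0.451, -0.466, 0, -68, 0, 0, 0.03, 0.451, -0.466, 0, -68, 0, 0, 0.03, 0.451, -0.466, 0, -68, 0, 0, 0.03, 0.451, -0.466, 0, -68, 0, 0, 0.03, 0.451, -0.466, 0]
}}

```text
time_s: 1.1
tcp_pos: [0.4233, 0.1577, 0.208]
ee_rot: [[-0.0, 0.758, -0.652], [0.0, -0.652, -0.758], [-1.0, -0.0, 0.0]]
wrist_force: [0.5, 0.8, 0.3]
gripper_width: 0.17
```

Call:
{"op": "move_arm", "data": {
  "increments": [0, 0, 0, 0, 0.14, 0.057, 0, 0, 0, 0, 0, 0.14, 0.057, 0, 0, 0, 0, 0, 0.14, 0.057, 0, 0, 0, 0, 0, 0.14, 0.057, 0, 0, 0, 0, 0, 0.14, 0.057, 0, 0, 0, 0, 0, 0.14, 0.057, 0, 0, 0, 0, 0, 0.14, 0.057, 0, 0, 0, 0, 0, 0.14, 0.057, 0]
}}

```text
time_s: 1.77
tcp_pos: [0.4915, 0.0257, 0.208]
ee_rot: [[-0.0, 0.758, -0.652], [0.0, -0.652, -0.758], [-1.0, -0.0, 0.0]]
wrist_force: [-0.4, -0.4, 0.4]
gripper_width: 0.008
```

Call:
{"op": "move_arm", "data": {
  "increments": [0, 0, 0, 0, 0.012, 0.005, 0, 0, 0, 0, 0.035, 0.012, 0.005, 0, 0, 0, 0, 0.07, 0.012, 0.005, 0, 0, 0, 0, 0.1, 0.012, 0.005, 0, 0, 0, 0, 0.12, 0.012, 0.005, 0, 0, 0, 0, 0.128, 0.012, 0.005, 0, 0, 0, 0, 0.128, 0.012, 0.005, 0]
}}

```text
time_s: 2.35
tcp_pos: [0.4964, 0.014, 0.0785]
ee_rot: [[-0.004, 0.758, -0.652], [-0.001, -0.652, -0.758], [-1.0, -0.002, 0.004]]
wrist_force: [-0.1, 0.2, -0.1]
gripper_width: 0.005
```

```bash
python3 - <<'E'
from h import *
for n in("side","top"):
    im=r.capture(n)
    c=im[150:290,220:380] if n=="side" else im[105:225,200:360]
    cv2.imwrite(f"pics/{n}1.png",cv2.resize(c[:,:,::-1],None,fx=5,fy=5 if n=="top" else 4,interpolation=cv2.INTER_CUBIC)[:600])
s=r.sense();print(s['tcp_pos'],s['joints'],s['wrist_force'])
# arc plan
C=np.array([.5835,-.0083]);p=s['tcp_pos'][:2];R=s['ee_rot']
for a in range(139,10,-8):
    f=np.radians(a);k=C+.08*np.array([np.cos(f),np.sin(f)]);g=k+.0185*np.array([-np.sin(f),np.cos(f)])
    d=R.T@np.r_[g-p,0];print(a,g.round(3),"turn",139-a,"shift y,z",d[1:].round(3))
E
```

```text
[0.49861637 0.01426051 0.0811019 ] [ 2.03388655e+01  1.95955731e+01 -2.83704684e+01  3.83773022e-02
 -4.19330114e+01  1.18956875e+02] [ 0.39703654  0.24138553 -0.23363753]
139 [0.511 0.03 ] turn 0 shift y,z [-0.001 -0.02 ]
131 [0.517 0.04 ] turn 8 shift y,z [-0.003 -0.031]
123 [0.524 0.049] turn 16 shift y,z [-0.003 -0.043]
115 [0.533 0.056] turn 24 shift y,z [-0.001 -0.054]
107 [0.542 0.063] turn 32 shift y,z [ 0.002 -0.065]
99 [0.553 0.068] turn 40 shift y,z [ 0.006 -0.076]
91 [0.564 0.071] turn 48 shift y,z [ 0.012 -0.086]
83 [0.575 0.073] turn 56 shift y,z [ 0.019 -0.095]
75 [0.586 0.074] turn 64 shift y,z [ 0.028 -0.102]
67 [0.598 0.073] turn 72 shift y,z [ 0.037 -0.109]
59 [0.609 0.07 ] turn 80 shift y,z [ 0.047 -0.114]
51 [0.619 0.066] turn 88 shift y,z [ 0.058 -0.118]
43 [0.629 0.06 ] turn 96 shift y,z [ 0.07 -0.12]
35 [0.638 0.053] turn 104 shift y,z [ 0.081 -0.12 ]
27 [0.646 0.045] turn 112 shift y,z [ 0.092 -0.119]
19 [0.653 0.035] turn 120 shift y,z [ 0.104 -0.117]
11 [0.659 0.025] turn 128 shift y,z [ 0.114 -0.112]
```

View pics/top1.png

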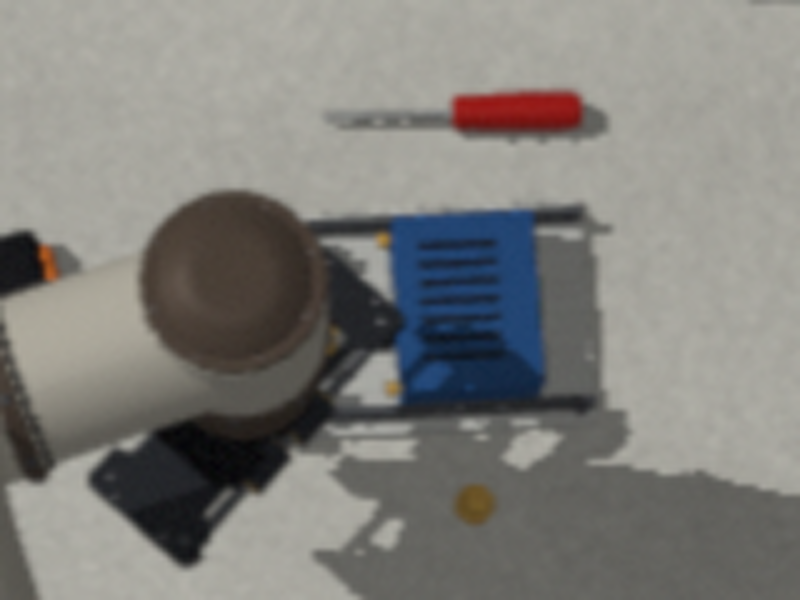

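View pics/side1.png

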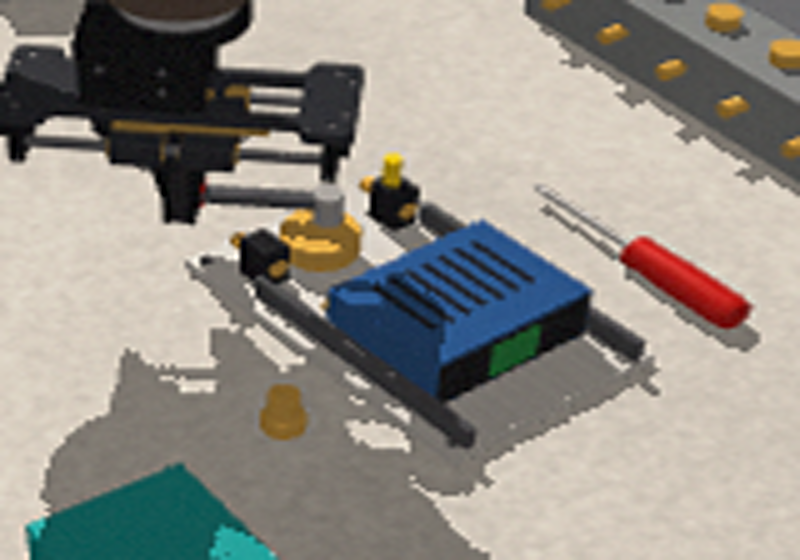

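The fingertips sit just behind the knob, in front of it in the side view at about (180,200). Sweeping the arc now.

Call:
{"op": "move_arm", "data": {
  "increments": [0, 0, 0, 0, 0, -0.01, 0, 0, 0, 0, 0, -0.001, -0.02, 0, 4, 0, 0, 0, -0.002, -0.0255, 0, 8, 0, 0, 0, -0.003, -0.031, 0, 12, 0, 0, 0, -0.003, -0.037, 0, 16, 0, 0, 0, -0.003, -0.043, 0, 20, 0, 0, 0, -0.002, -0.0485, 0, 24, 0, 0, 0, -0.001, -0.054, 0, 28, 0, 0, 0, 0, -0.0595, 0, 32, 0, 0, 0, 0.002, -0.065, 0, 36, 0, 0, 0, 0.004, -0.0705, 0, 40, 0, 0, 0, 0.006, -0.076, 0]
}}

```text
time_s: 3.45
tcp_pos: [0.5514, 0.0679, 0.0809]
ee_rot: [[-0.002, 0.157, -0.988], [-0.0, -0.988, -0.157], [-1.0, -0.0, 0.002]]
wrist_force: [-3.4, -1.1, 2.0]
gripper_width: 0.002
```

```bash
python3 - <<'E'
from h import *
for n in("side",):
    im=r.capture(n)
    c=im[150:290,220:380]
    cv2.imwrite(f"pics/{n}2.png",cv2.resize(c[:,:,::-1],None,fx=5,fy=4,interpolation=cv2.INTER_CUBIC)[:600])
s=r.sense();print(s['tcp_pos'],s['joints'],s['wrist_force'])
C=np.array([.5835,-.0083]);p=s['tcp_pos'][:2];R=s['ee_rot']
z=-R[:,2];print(np.degrees(np.arctan2(z[1],z[0]))+90)
for a in range(99,10,-8):
    f=np.radians(a);k=C+.08*np.array([np.cos(f),np.sin(f)]);g=k+.0185*np.array([-np.sin(f),np.cos(f)])
    d=R.T@np.r_[g-p,0];print(a,g.round(3),"turn",99-a,"shift y,z",d[1:].round(4))
E
```

```text
[0.5525837  0.06823609 0.08089363] [ 2.37140711e+01  2.43507860e+01 -2.01920227e+01 -1.08882932e-02
 -4.54877419e+01  7.52354260e+01] [-2.42585484  0.25411423  0.5398182 ]
98.94186160686161
99 [0.553 0.068] turn 0 shift y,z [ 0.0004 -0.0001]
91 [0.564 0.071] turn 8 shift y,z [-0.0014 -0.0114]
83 [0.575 0.073] turn 16 shift y,z [-0.0016 -0.0228]
75 [0.586 0.074] turn 24 shift y,z [-0.0002 -0.0342]
67 [0.598 0.073] turn 32 shift y,z [ 0.0027 -0.0453]
59 [0.609 0.07 ] turn 40 shift y,z [ 0.0072 -0.0558]
51 [0.619 0.066] turn 48 shift y,z [ 0.0131 -0.0656]
43 [0.629 0.06 ] turn 56 shift y,z [ 0.0203 -0.0746]
35 [0.638 0.053] turn 64 shift y,z [ 0.0286 -0.0824]
27 [0.646 0.045] turn 72 shift y,z [ 0.038 -0.089]
19 [0.653 0.035] turn 80 shift y,z [ 0.0482 -0.0942]
11 [0.659 0.025] turn 88 shift y,z [ 0.0591 -0.0979]
```

View pics/side2.png

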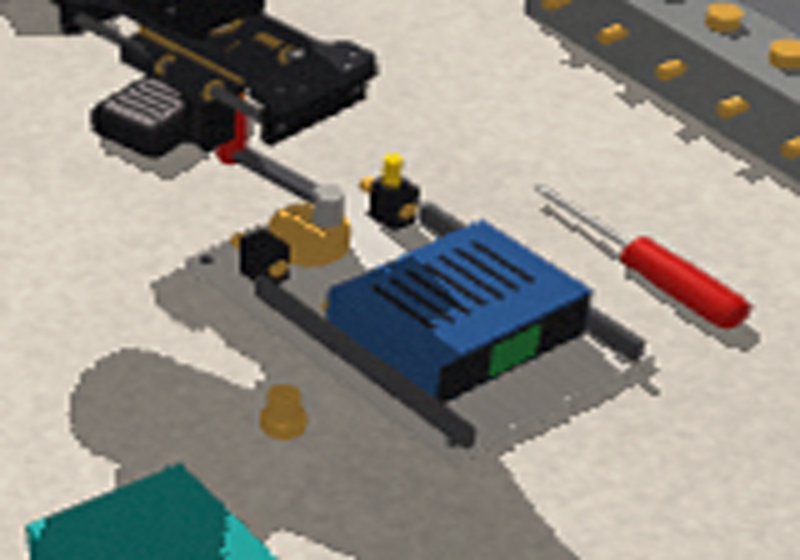

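The lever now follows the fingers (red knob at (235,140), pushed along +x) with about 3 N. The module is still. Continuing.

Call:
{"op": "move_arm", "data": {
  "increments": [4, 0, 0, 0, -0.0005, -0.0055, 0, 8, 0, 0, 0, -0.0014, -0.0114, 0, 12, 0, 0, 0, -0.0015, -0.017, 0, 16, 0, 0, 0, -0.0016, -0.0228, 0, 20, 0, 0, 0, -0.001, -0.0285, 0, 24, 0, 0, 0, -0.0002, -0.0342, 0, 28, 0, 0, 0, 0.001, -0.04, 0, 32, 0, 0, 0, 0.0027, -0.0453, 0, 36, 0, 0, 0, 0.005, -0.0505, 0, 40, 0, 0, 0, 0.0072, -0.0558, 0, 44, 0, 0, 0, 0.01, -0.061, 0, 48, 0, 0, 0, 0.0131, -0.0656, 0]
}}

```text
time_s: 4.5
tcp_pos: [0.6188, 0.0656, 0.0808]
ee_rot: [[-0.001, -0.628, -0.779], [0.001, -0.779, 0.628], [-1.0, -0.0, 0.001]]
wrist_force: [-3.6, 2.9, 1.8]
gripper_width: 0.006
```

```bash
python3 - <<'E'
from h import *
for n in("side",):
    im=r.capture(n)
    c=im[150:290,220:380]
    cv2.imwrite(f"pics/{n}3.png",cv2.resize(c[:,:,::-1],None,fx=5,fy=4,interpolation=cv2.INTER_CUBIC)[:600])
s=r.sense();print(s['tcp_pos'],s['joints'],s['wrist_force'])
C=np.array([.5835,-.0083]);p=s['tcp_pos'][:2];R=s['ee_rot']
z=-R[:,2];print(np.degrees(np.arctan2(z[1],z[0]))+90)
for a in range(51,10,-4):
    f=np.radians(a);k=C+.08*np.array([np.cos(f),np.sin(f)]);g=k+.0185*np.array([-np.sin(f),np.cos(f)])
    d=R.T@np.r_[g-p,0];print(a,g.round(3),"turn",51-a,"shift y,z",d[1:].round(4))
E
```

```text
[0.61961138 0.06515645 0.08075347] [ 2.08544349e+01  2.96927028e+01 -1.04712975e+01 -2.74833571e-02
 -4.98164478e+01  3.01397874e+01] [-2.63752077  1.37030631  1.26794368]
50.976494628202985
51 [0.619 0.066] turn 0 shift y,z [-0.0002  0.0003]
47 [0.625 0.063] turn 4 shift y,z [-0.0013 -0.0053]
43 [0.629 0.06 ] turn 8 shift y,z [-0.002 -0.011]
39 [0.634 0.056] turn 12 shift y,z [-0.0023 -0.0167]
35 [0.638 0.053] turn 16 shift y,z [-0.0022 -0.0224]
31 [0.643 0.049] turn 20 shift y,z [-0.0017 -0.0281]
27 [0.646 0.045] turn 24 shift y,z [-0.0008 -0.0338]
23 [0.65 0.04] turn 28 shift y,z [ 0.0005 -0.0394]
19 [0.653 0.035] turn 32 shift y,z [ 0.0021 -0.0449]
15 [0.656 0.03 ] turn 36 shift y,z [ 0.0042 -0.0502]
11 [0.659 0.025] turn 40 shift y,z [ 0.0066 -0.0554]
```

View pics/side3.png

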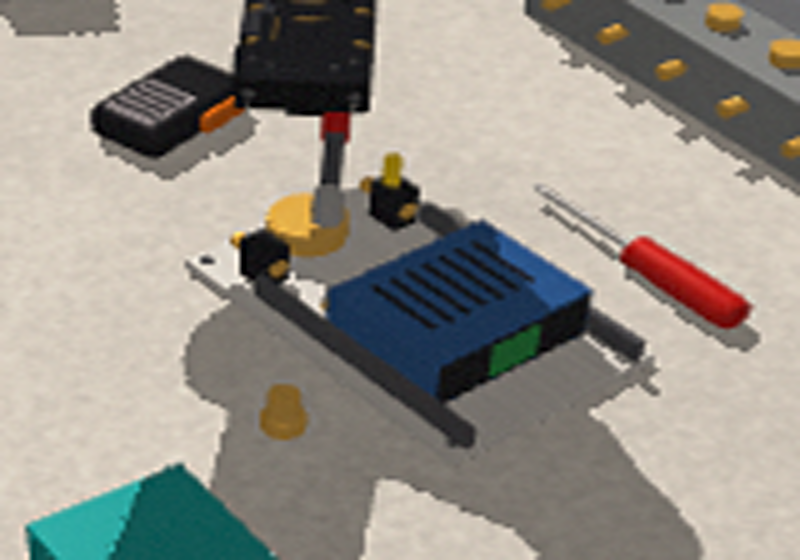

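The lever tracks well (knob at (336,126)). Next is the last stretch, finishing slowly.

Call:
{"op": "move_arm", "data": {
  "increments": [4, 0, 0, 0, -0.0013, -0.005, 0, 8, 0, 0, 0, -0.002, -0.011, 0, 12, 0, 0, 0, -0.0023, -0.0167, 0, 16, 0, 0, 0, -0.0022, -0.0224, 0, 20, 0, 0, 0, -0.0017, -0.028, 0, 23, 0, 0, 0, -0.001, -0.0324, 0, 25, 0, 0, 0, -0.0005, -0.035, 0, 27, 0, 0, 0, 0, -0.038, 0, 28, 0, 0, 0, 0.0005, -0.0394, 0, 29, 0, 0, 0, 0.001, -0.041, 0]
}}

```text
time_s: 5.38
tcp_pos: [0.6501, 0.0389, 0.0806]
ee_rot: [[0.0, -0.925, -0.379], [0.001, -0.379, 0.925], [-1.0, -0.0, 0.001]]
wrist_force: [-2.9, 2.6, 2.4]
gripper_width: 0.004
```

```bash
python3 - <<'E'
from h import *
for n in("side",):
    im=r.capture(n)
    c=im[150:290,220:380]
    cv2.imwrite(f"pics/{n}4.png",cv2.resize(c[:,:,::-1],None,fx=5,fy=4,interpolation=cv2.INTER_CUBIC)[:600])
s=r.sense();print(s['tcp_pos'],s['wrist_force'])
E
```

```text
[0.65029623 0.0385431  0.08058463] [-2.92965544  2.44072778  1.54823939]
```

View pics/side4.png

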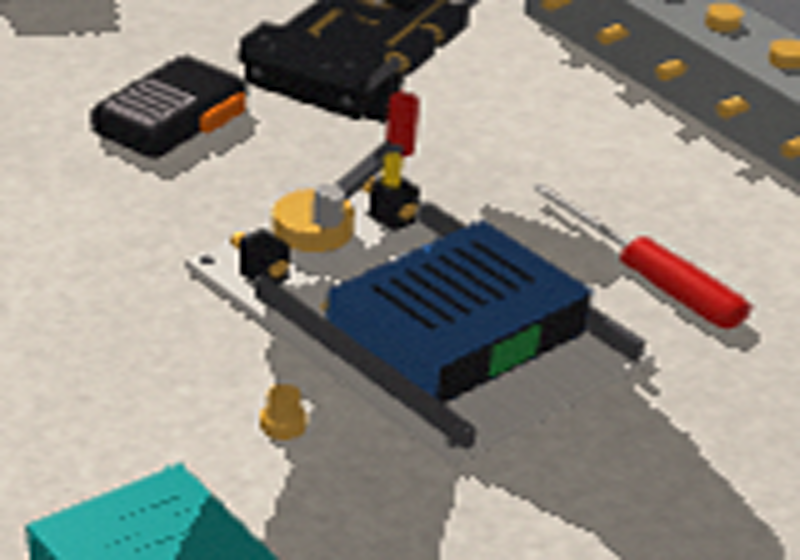

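The bar is nearly on the pin at (392,160). I'll press on in 1.5 mm steps and watch the force.

Call:
{"op": "move_arm", "data": {
  "increments": [1, 0, 0, 0, 0, -0.0015, 0, 2, 0, 0, 0, 0, -0.003, 0, 3, 0, 0, 0, 0, -0.0045, 0, 3, 0, 0, 0, 0, -0.0045, 0]
}}

```text
time_s: 5.77
tcp_pos: [0.6522, 0.0357, 0.0806]
ee_rot: [[0.002, -0.945, -0.328], [0.003, -0.328, 0.945], [-1.0, -0.002, 0.002]]
wrist_force: [-4.5, 7.9, 3.4]
gripper_width: 0.001
```

Call:
{"op": "move_arm", "data": {
  "increments": [0, 0, 0, 0, 0, -0.001, 0, 0, 0, 0, 0, 0, -0.0015, 0, 0, 0, 0, 0, 0, -0.0015, 0]
}}

```text
time_s: 6.02
tcp_pos: [0.6522, 0.0356, 0.0806]
ee_rot: [[0.001, -0.944, -0.329], [0.004, -0.329, 0.944], [-1.0, -0.002, 0.003]]
wrist_force: [-5.0, 11.7, 4.4]
gripper_width: 0.006
```

The force rose to 13 N with no further motion, so the bar is against the stop. Backing off and rising.

Call:
{"op": "move_arm", "data": {
  "increments": [0, 0, 0, 0, 0, 0.012, 0, 0, 0, 0, 0, 0, 0.025, 0, 0, 0, 0, -0.04, 0, 0.025, 0, 0, 0, 0, -0.08, 0, 0.025, 0, 0, 0, 0, -0.12, 0, 0.025, 0, 0, 0, 0, -0.12, 0, 0.025, 0]
}}

```text
time_s: 6.52
tcp_pos: [0.6493, 0.0567, 0.2105]
ee_rot: [[0.019, -0.943, -0.331], [0.001, -0.331, 0.944], [-1.0, -0.019, -0.005]]
wrist_force: [2.4, -0.1, 2.2]
gripper_width: 0.007
```

```bash
python3 - <<'E'
from h import *
for n in("side",):
    im=r.capture(n);cv2.imwrite("pics/raw_side5.png",im[:,:,::-1])
    c=im[170:270,240:370]
    cv2.imwrite(f"pics/{n}5.png",cv2.resize(c[:,:,::-1],None,fx=6,fy=6,interpolation=cv2.INTER_NEAREST)[:600])
for b in blobs(im,(45,100,20),(85,255,255),(240,170,355,270)): print(b[:3],plane("side",b[1],.032))
s=r.sense();R=s['ee_rot'];p=s['tcp_pos'];print(p,R)
yaw=np.radians(94);x=np.array([np.cos(yaw),np.sin(yaw)])
O=np.array([.5835,-.0083])-.045*x;print("O",O)
for lx in(-.155,-.0695):
    g=O+lx*x;print(lx,g,R.T@np.r_[g-p[:2],0])
print("turn about tool x", np.degrees(np.arctan2(R[1,2],R[0,2]))-94)
E
```

```text
(np.int32(81), array([322.56, 237.11]), array([317, 231,  12,  13], dtype=int32)) [ 0.59323148 -0.1661669   0.032     ]
[0.64732778 0.05672611 0.20627574] [[ 0.01280094 -0.94396376 -0.32980077]
 [ 0.00174524 -0.3298062   0.94404705]
 [-0.99991654 -0.01266027 -0.00257439]]
O [ 0.58663904 -0.05319038]
-0.155 [ 0.59745129 -0.20781281] [-0.00110015  0.13432817 -0.23328788]
-0.0695 [ 0.59148712 -0.12252108] [-0.00102764  0.1118284  -0.15080149]
turn about tool x 15.256749800715468
```

View pics/side5.png

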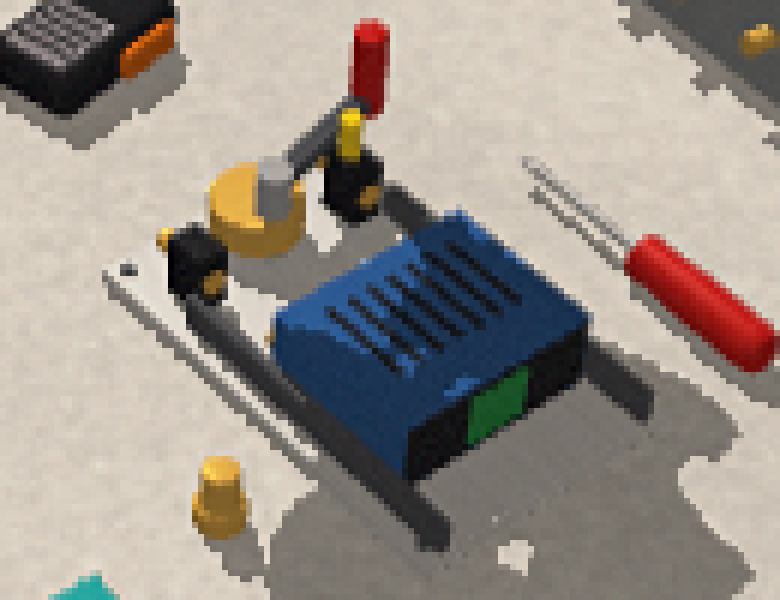

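The lever rests on the pin (bar at (345,110) touching the yellow at (350,130)) and the module hasn't moved. Going behind the pad at travel height.

Call:
{"op": "move_arm", "data": {
  "increments": [5, 0, 0, 0, 0.02, -0.034, 0, 10, 0, 0, 0, 0.04, -0.068, 0, 15, 0, 0, 0, 0.06, -0.102, 0, 15, 0, 0, 0, 0.08, -0.136, 0, 15, 0, 0, 0, 0.1, -0.17, 0, 15, 0, 0, 0, 0.12, -0.204, 0, 15, 0, 0, 0, 0.134, -0.233, 0, 15, 0, 0, 0, 0.134, -0.233, 0, 15, 0, 0, 0, 0.134, -0.233, 0]
}}

```text
time_s: 7.32
tcp_pos: [0.5934, -0.2098, 0.1988]
ee_rot: [[-0.002, -0.998, -0.07], [-0.0, -0.07, 0.998], [-1.0, 0.002, -0.0]]
wrist_force: [0.5, 0.0, 0.2]
gripper_width: 0.006
```

Call:
{"op": "move_arm", "data": {
  "increments": [0, 0, 0, 0.04, 0, 0, 0, 0, 0, 0, 0.08, 0, 0, 0, 0, 0, 0, 0.115, 0, 0, 0, 0, 0, 0, 0.145, 0, 0, 0, 0, 0, 0, 0.165, 0, 0, 0, 0, 0, 0, 0.165, 0, 0, 0, 0, 0, 0, 0.165, 0, 0, 0]
}}

```text
time_s: 7.9
tcp_pos: [0.594, -0.2069, 0.0339]
ee_rot: [[-0.003, -0.997, -0.075], [-0.0, -0.075, 0.997], [-1.0, 0.003, 0.0]]
wrist_force: [-0.1, -0.5, 1.1]
gripper_width: 0.006
```

```bash
python3 - <<'E'
from h import *
for n in("side",):
    im=r.capture(n)
    c=im[170:270,240:370]
    cv2.imwrite(f"pics/{n}6.png",cv2.resize(c[:,:,::-1],None,fx=6,fy=6,interpolation=cv2.INTER_NEAREST)[:600])
s=r.sense();R=s['ee_rot'];p=s['tcp_pos'];print(p,s['wrist_force'],s['joints'])
x=np.array([np.cos(np.radians(94)),np.sin(np.radians(94))])
O=np.array([.58664,-.05319])
for lx in(-.1225,-.0695):
    g=O+lx*x;print(lx,g,R.T@np.r_[g-p[:2],0])
E
```

```text
[ 0.59527221 -0.20730218  0.03568402] [ 0.71105423 -0.05551569  0.20234591] [ -4.49423748  33.39900131 -11.58667823   0.05977564 -44.9610738
   8.78250855]
-0.1225 [ 0.59518517 -0.1753916 ] [-2.58525576e-05 -2.32279859e-03  3.18260459e-02]
-0.0695 [ 0.59148807 -0.1225207 ] [-7.17736019e-05 -2.62858031e-03  8.48251439e-02]
```

View pics/side6.png

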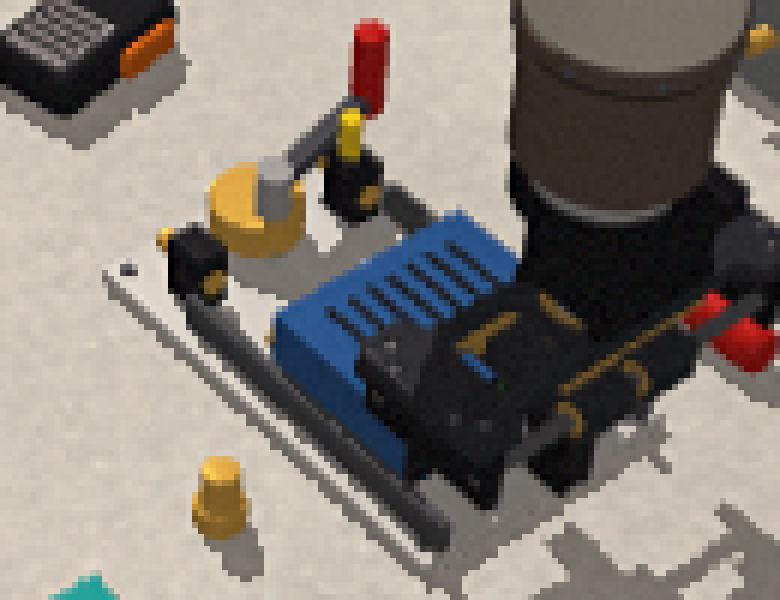

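The tips are behind the pad; the arm hides the pad itself. Nothing is in contact and the module and lever are unchanged. Pushing along tool +z.

Call:
{"op": "move_arm", "data": {
  "increments": [0, 0, 0, 0, -0.001, 0.01, 0, 0, 0, 0, 0, -0.002, 0.02, 0, 0, 0, 0, 0, -0.002, 0.028, 0, 0, 0, 0, 0, -0.002, 0.033, 0, 0, 0, 0, 0, -0.002, 0.038, 0, 0, 0, 0, 0, -0.002, 0.043, 0, 0, 0, 0, 0, -0.002, 0.048, 0, 0, 0, 0, 0, -0.002, 0.053, 0, 0, 0, 0, 0, -0.002, 0.058, 0, 0, 0, 0, 0, -0.002, 0.063, 0, 0, 0, 0, 0, -0.002, 0.068, 0]
}}

```text
time_s: 8.87
tcp_pos: [0.5923, -0.1408, 0.0366]
ee_rot: [[0.003, -0.997, -0.074], [-0.002, -0.074, 0.997], [-1.0, -0.003, -0.002]]
wrist_force: [-0.1, -5.5, 3.0]
gripper_width: 0.008
```

Sliding at about 5.5 N, with roughly 18 mm to go. Slowing down.

Call:
{"op": "move_arm", "data": {
  "increments": [0, 0, 0, 0, 0, 0.003, 0, 0, 0, 0, 0, 0, 0.006, 0, 0, 0, 0, 0, 0, 0.009, 0, 0, 0, 0, 0, 0, 0.012, 0, 0, 0, 0, 0, 0, 0.0135, 0, 0, 0, 0, 0, 0, 0.015, 0]
}}

```text
time_s: 9.37
tcp_pos: [0.5912, -0.126, 0.0366]
ee_rot: [[0.003, -0.997, -0.074], [-0.002, -0.074, 0.997], [-1.0, -0.003, -0.002]]
wrist_force: [1.2, -6.3, 4.5]
gripper_width: 0.006
```

Call:
{"op": "move_arm", "data": {
  "increments": [0, 0, 0, 0, 0, 0.001, 0, 0, 0, 0, 0, 0, 0.002, 0]
}}

```text
time_s: 9.53
tcp_pos: [0.5911, -0.124, 0.0366]
ee_rot: [[0.003, -0.997, -0.074], [-0.002, -0.074, 0.997], [-1.0, -0.003, -0.002]]
wrist_force: [0.7, -7.1, 3.8]
gripper_width: 0.009
```

Call:
{"op": "move_arm", "data": {
  "increments": [0, 0, 0, 0, 0, 0.001, 0, 0, 0, 0, 0, 0, 0.002, 0, 0, 0, 0, 0, 0, 0.003, 0]
}}

```text
time_s: 9.78
tcp_pos: [0.5905, -0.1231, 0.0366]
ee_rot: [[0.002, -0.997, -0.074], [-0.004, -0.074, 0.997], [-1.0, -0.001, -0.004]]
wrist_force: [1.0, -18.4, 1.8]
gripper_width: 0.003
```

Force is up to 18 N and motion has stopped at y = -0.123; the predicted home was -0.1225. One more gentle press, then retreat.

Call:
{"op": "move_arm", "data": {
  "increments": [0, 0, 0, 0, 0, 0.0015, 0, 0, 0, 0, 0, 0, 0.0015, 0, 0, 0, 0, 0, 0, 0.0015, 0]
}}

```text
time_s: 10.03
tcp_pos: [0.5905, -0.123, 0.0366]
ee_rot: [[0.002, -0.997, -0.074], [-0.005, -0.074, 0.997], [-1.0, -0.001, -0.005]]
wrist_force: [1.6, -20.3, 1.5]
gripper_width: 0.007
```

Call:
{"op": "move_arm", "data": {
  "increments": [0, 0, 0, 0, 0, -0.01, 0, 0, 0, 0, 0, 0, -0.03, 0, 0, 0, 0, 0, 0, -0.05, 0, 0, 0, 0, -0.04, 0, -0.06, 0, 0, 0, 0, -0.08, 0, -0.06, 0, 0, 0, 0, -0.12, 0, -0.08, 0, 0, 0, 0, -0.15, 0, -0.12, 0, 0, 0, 0, -0.15, 0, -0.16, 0, 0, 0, 0, -0.15, 0, -0.2, 0, 0, 0, 0, -0.15, 0, -0.2, 0, 0, 0, 0, -0.15, 0, -0.2, 0]
}}

```text
time_s: 10.95
tcp_pos: [0.6037, -0.3198, 0.1842]
ee_rot: [[-0.001, -0.998, -0.07], [0.001, -0.07, 0.998], [-1.0, 0.001, 0.001]]
wrist_force: [-0.0, 1.0, -1.3]
gripper_width: 0.003
```

```bash
python3 - <<'E'
from h import *
for n in("side","top"):
    im=r.capture(n)
    c=im[170:270,240:370] if n=="side" else im[115:215,220:350]
    cv2.imwrite(f"pics/{n}7.png",cv2.resize(c[:,:,::-1],None,fx=6,fy=6,interpolation=cv2.INTER_NEAREST)[:600])
    if n=="side":
        for b in blobs(im,(45,100,20),(85,255,255),(240,170,355,270)): print(b[:3],plane("side",b[1],.032))
print(r.sense()['tcp_pos'],r.sense()['time_s'])
E
```

```text
(np.int32(82), array([309.11, 226.1 ]), array([304, 220,  11,  13], dtype=int32)) [ 0.58850099 -0.11354887  0.032     ]
[ 0.60388592 -0.31720363  0.18419316] 11.05
```

View pics/side7.png

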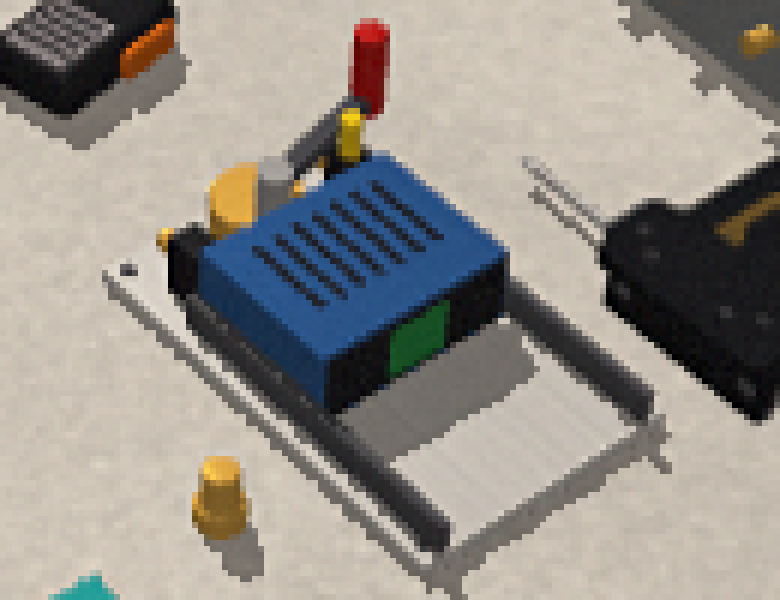

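View pics/top7.png

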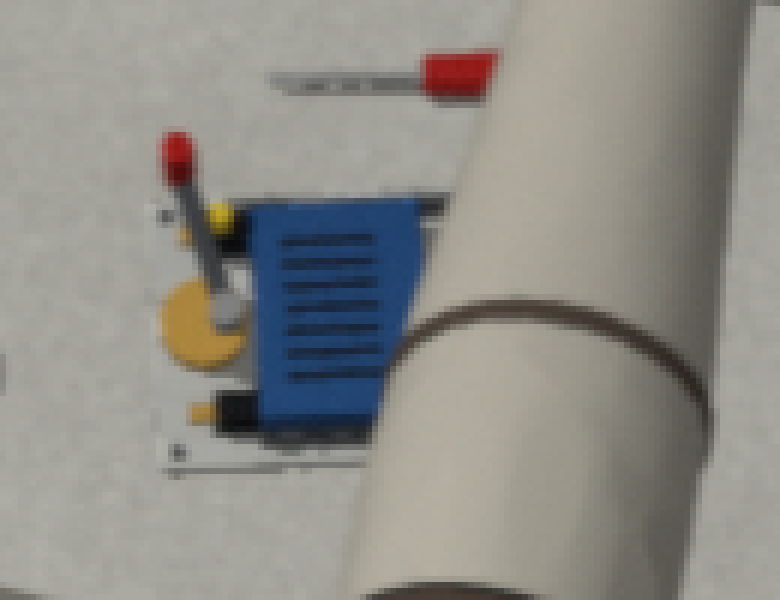

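The module nose is against both black sockets (top view (250,225) and (257,405)). The pad's back face is at local x ≈ -60.5 mm, which puts the nose at about 29.5 mm. The lever lies on the pin and the arm is clear, so I'm handing in.

```bash
python3 -c "
from station import r
s=r.sense();print(s['wrist_force'],s['joint_velocities'].round(2));print(r.finish_job())"
```

```text
[-0.76132488  0.83489647 -0.13323628] [ 1.48 -0.68 -0.59  0.26  0.13  0.08]
the job is handed in; nothing more can be done
None
```

I turned the cam lever onto the yellow stop pin, pushed the module home against both sockets, and handed the job in at about 11 s. No verdict is reported.

- **Lever:** I pushed the red knob clockwise about 120° with closed fingertips, using 3–5 N on the way. At the pin the force rose to 13 N with no more motion. The green pad's measured position matched its starting one afterwards, so the module had not moved.
- **Module:** I pushed it by the green pad at 5–7 N until it stopped at y ≈ -0.123, where home was predicted at -0.1225. I pressed to about 20 N, then retreated.
- **Last checks:** The final pictures show the nose against both sockets, at about 29.5 mm against 30 mm nominal. The module lies flat, the lever bar is on the pin, and the arm is clear with a wrist force of about 1 N. The adapter and microphone look unmoved. The arm partly hid the screwdriver, but what was visible was in place. I did not check the mug, jar, meter or tape roll again; the arm never came near them.
- **Disagreement:** The two cameras differed by about 2 mm on the knob and the pin, which is within the stated calibration, and by about 4 mm on the module's top centre. No check failed.

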